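Contact check on a swing-out electrode plate

ROBOT

A 7-joint arm with a two-finger parallel gripper is mounted at the origin on the work surface. World frame = base frame: x ahead of the robot, y to its left, z up, the work surface at z = 0. Lengths are in m, angles in rad, forces in N, time in s.
With the tool pointing down it reaches from about 0.425 to 0.875 m from the base axis. Payload 4.7 kg.
Tool frame: the origin (TCP) lies at the very end of the fingers, on their centre line; the grasp point (between the pads) lies 19 mm behind it (grip_point_offset is the distance from the TCP to the grasp point, in m); x points along the fingers, z is the direction in which the jaws open and shut, and the axes are right-handed (so a half turn about x gives the same grasp; the last joint's range is limited). The gripper opens to 87 mm and grips with 3 to 60 N. Pads are 19 mm wide; open, the fingers measure 117 mm over their backs; the gripper's body (75 mm by 190 mm) begins 51 mm behind the grasp point.
Start: joints at [-1.142, 0.321, -0.07, 1.45, 0.023, 1.371, -0.057], TCP at [0.262, 0.595, 0.223] pointing down, gripper open.
Joint ranges: [-2.86, 2.86], [-0.3, 2.09], [-1.38, 1.24], [0.06, 2.45], [-1.56, 4.7], [0.09, 2.05], [-2.69, 2.69]. Speed limits (rad/s): [2.57, 2.57, 3.14, 3.14, 3.14, 3.14, 3.14].

INTERFACE

Orientations are given as a rotation vector (axis times angle).
In Python, from bench import get_state, get_image, calibration, close_job, grip_point_offset gives the robot as it stands.
- The arm moves only by the tool play_rows, never from a script. Its argument "targets" is a list of rows, each an object with "claw": the closure, from 0 (fully open) to 1 (shut); "linear": the shift along the tool's x, y, z as a fraction of full scale, a list of three; "rotation": the turn, a rotation vector about the tool's x, y, z as a fraction of full scale, a list of three. In form: [{"claw": claw, "linear": [x, y, z], "rotation": [wx, wy, wz]}, ...]. A call has 1 to 10 rows; each row shifts and turns the pose as measured when the row begins, along the tool's axes as they then stand; what a row does not reach is not made up. Full scale, the value 1, is 2.5 cm for a shift and 90 degrees for a turn. A row lasts 1/12 s, in which the tool goes at most 41.7 mm and 7.16 degrees, less where a joint would pass 70% of its speed; a pose out of reach is approached as far as the arm can. A call with a number of a shift or a turn outside -1 to 1 is refused whole. A call with a gripper value outside its range is refused whole. The fingers move at their own pace and stop on an object; "newtons" is the grip in N (left out, the last holds). Time passes only in rows, so rows that do not move let the fingers close. It gives the time, the measured TCP pose, the force and the opening at its end, in the units of the state.
- get_state(): the state, without advancing time (a new reading comes with each control period).
- get_image(name): name is "side" or "top"; returns the picture (384x512x3 uint8, blue, green, red); there is no depth.
- calibration(name): a dict with "fx", "fy", "cx", "cy" (pixels), "rvec" (rotation vector, rad) and "tvec" (3), from world to camera coordinates, as OpenCV has them. Camera axes: x right, y down, z forward; pixel columns grow to the right and rows downward; lengths in m; the calibration is good to about 2 mm. A picture is of the moment at which its call begins. calibration takes no time and is no camera call.
- close_job(): hands the job in, once; it reports no verdict.
The state is a dict: "time": time; "joint_positions": joint angles; "qd": joint speeds; "joint_torque": joint torques, N m; "position": TCP position; "tool_rot": TCP orientation; "ft_force": force on the tool from outside, world axes, zero at the start; "torque": the same for the moment, N m; "grip_width": opening from 0.0 (shut) to 1.0 (fully open).
Only numpy, scipy, OpenCV 4.12 (cv2) and the standard library are available. Lean on these libraries where they do the work, as an engineer would, in place of code of your own. Each camera call takes 0.05 s, during which the arm holds its last target. There are 200 camera calls.

TASK

Take the upright post of the cell tester's bracket and swing the bracket out from under the clear guard, all the way until it snaps into its end detent. Then draw the contact probe from its block and hold it square to the sloping electrode plate, its sprung pin inside the ringed mark and pressed lightly, about half of its travel in. Finish while still holding the probe there, and leave the other things on the bench undisturbed.

Things in the scene. Friction and masses are not known exactly. Their poses are not given: they have to be found in the camera images.
- tester: fixed pale instrument. Origin: on the bench at the foot of the bracket's pivot column (32 mm across). In its axes, mm: cabinet x 35 to 175, y -80 to 130, 115 high (cell stack on top, to 145, at x 60 to 160); clear guard sheet x -45 to 40, y 45 to 130, 115 to 119 high; detent post 17 across, 50 high at x -49, y 9
- bracket_hinge (a point): on the bracket's vertical hinge axis, 50 mm above the bench (level of the bracket's underside), directly above the tester's origin
- bracket (a joint): swing of the aluminium bracket (bar 26 mm wide, top 67 mm above the bench), rad: 0 parked along the tester's +y under the guard, growing counter-clockwise from above to the stop at 1.5 (nearly along -x). Turns easily, stays where left. From 1.27 a sprung ball resists (2 N at the post); past 1.40 it snaps on to 1.5 and holds. Seated: above 1.46
- post_grip (a point): grip point on the bracket's upright round white post: 16 mm across, 180 mm from the hinge axis, standing from 68 to 120 mm above the bench; this point is on its axis 100 mm above the bench
- spot (a point): the marked spot: centre of the black ring (13 mm inside, 18 mm outside diameter) in the middle of the steel electrode plate's top face (60 x 60 x 4 mm, fixed on the bracket), 90 mm from the hinge axis, 95 mm above the bench. Its z is the face's outward normal, leaning 20 degrees (0.349 rad) from vertical towards the post; its y runs along the bracket towards the post, sloping down
- block: fixed grey block, 70 x 70 mm, 58 mm high, origin under its centre; a 16.5 mm square hole straight down through its middle holds the probe
- probe: contact probe, 125 mm long, 0.1 kg, upright in the block. Origin: tip of its free pin; z runs up along the probe. Brass pin 5 mm across at 0-14 mm, square steel shaft 14 mm at 14-55, white square grip 22 x 22 mm (faces along x and y) at 55-125. Its shoulder rests on the block, tip 3 mm above the bench; lift 60 mm to clear. Grip it about 90 mm from the tip
- pin (a joint): how far the probe's sprung pin is pressed in, m: 0 free to 0.010 fully in. 0.6 N starts it, then 300 N/m (about 2 N half-way)
- pin_tip (a point): the tip of the sprung pin (moves with the pin)
- reagent: a bottle, 66 mm across, 160 mm tall, a bystander; origin under its centre, on the bench
- jar: an amber jar, 54 mm across, 70 mm tall, a bystander; origin under its centre, on the bench
- beaker: an open glass beaker, 70 mm across, 85 mm tall, a bystander; origin under its centre, on the bench
- dish: a shallow white dish, 80 mm across, 16 mm tall, a bystander; origin under its centre, on the bench
- screwdriver: a screwdriver lying on the bench, 160 mm long; origin near its middle, a bystander
- weight: a small brass weight, 32 mm across, 34 mm tall, a bystander; origin under its centre, on the bench
- spare: a loose square steel plate, 60 x 60 x 8 mm, lying flat, a bystander; origin under its centre, on the bench
Mind the look-alikes: they are no part of the job. Of the things that look like the probe, take the one that is farthest to the robot's right at the start.

How it is judged:
By the outcome, as a careful person would: the job done as asked, in the order asked, and still so for the second after the job is handed in, while the arm keeps its last pose, push and grip.
It also fails if it takes over 51 s, if anything falls off the work surface, if the arm or the gripper's body presses on something with over 40 N, if the wrist force passes 120 N, or if a joint passes its speed limit or range.

## Working session

There is one attempt and no reset: what is moved stays moved. The work goes in short steps, Python scripts to look and compute and a tool call to move; the robot and the scene stay as the last step left them, time stands still between calls to the robot, and variables do not carry over. Pictures are saved under pics/ and viewed, about 8 in all and at most 12, crops included, and the job is handed in when it is done.

Besides the shell and the picture viewer there is one more tool, called after "Request:" by a JSON object that holds its "op" and its "data". play_rows: Moves the arm, as the interface text tells. Shift numbers are shares of 2.5 cm and turn numbers shares of 90 degrees, none past 1 either way. Its arguments: {"type":"object","properties":{"targets":{"type":"array"},"newtons":{"type":"number"}},"required":["targets"]}

```bash
mkdir -p pics; ls; cat > h.py <<'E'
import numpy as np, cv2
from scipy.spatial.transform import Rotation as R
from bench import *
def cam(n):
    c=calibration(n);K=np.array([[c['fx'],0,c['cx']],[0,c['fy'],c['cy']],[0,0,1.]])
    return K,np.array(c['rvec'],float),np.array(c['tvec'],float)
def ray(n,p):
    K,r,t=cam(n);M=cv2.Rodrigues(r)[0];d=M.T@np.linalg.solve(K,[p[0],p[1],1.]);return -M.T@t,d/np.linalg.norm(d)
def onz(n,p,z):
    o,d=ray(n,p);return o+d*(z-o[2])/d[2]
def proj(n,X):
    K,r,t=cam(n);return cv2.projectPoints(np.array(X,float).reshape(-1,1,3),r,t,K,None)[0].reshape(-1,2)
def tri(pa,pb,a='side',b='top'):
    o1,d1=ray(a,pa);o2,d2=ray(b,pb);A=np.c_[d1,-d2];s=np.linalg.lstsq(A,o2-o1,rcond=None)[0]
    p=o1+s[0]*d1;q=o2+s[1]*d2;return (p+q)/2,np.linalg.norm(p-q)
def tool():
    s=get_state();return np.array(s['position']),R.from_rotvec(s['tool_rot']),s
E
python3 - <<'E'
from h import *
for n in('side','top'):
    im=get_image(n);cv2.imwrite(f'pics/{n}0.png',im);o,d=ray(n,(256,192));print(n,o.round(3),d.round(3),calibration(n)['fx'])
p,r,s=tool();print(s,r.as_matrix().round(3),grip_point_offset)
E
```

```text
pics
side [-0.157 -0.712  1.028] [ 0.512  0.493 -0.703] 492.2147052389929
top [ 0.346 -0.071  1.137] [ 0.133  0.014 -0.991] 359.50968454142964
{'time': 0.1, 'joint_positions': array([-1.14191392,  0.32179739, -0.07008568,  1.45156314,  0.02259183,
        1.37079705, -0.05690537]), 'qd': array([-4.73745044e-05, -1.69634843e-03, -3.92475817e-04, -4.34322804e-03,
        2.74311532e-04, -7.49035774e-04,  8.84652189e-04]), 'joint_torque': array([-2.31568929e-04, -4.92570198e+01, -4.05609151e-01, -3.13401282e+01,
       -6.42061047e-02,  3.93804756e-02,  5.99149189e-05]), 'position': array([0.26178315, 0.59440536, 0.22153429]), 'tool_rot': array([-0.89953509,  1.37880992,  0.89782229]), 'ft_force': array([ 0.1243899 , -0.21300899, -0.64410979]), 'torque': array([ 0.0235045 ,  0.01010343, -0.07473363]), 'grip_width': 1.0011238677929206} [[-0.001 -0.915  0.403]
 [-0.002  0.403  0.915]
 [-1.    -0.    -0.002]] 0.0187
```

View pics/side0.png

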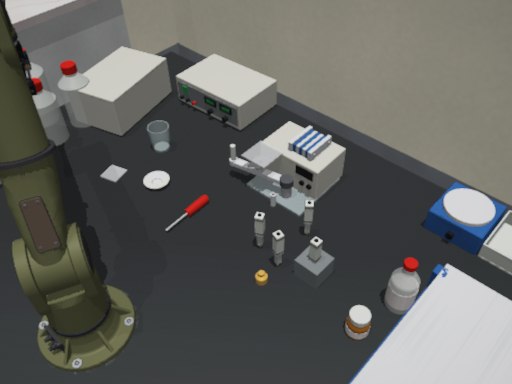

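View pics/top0.png

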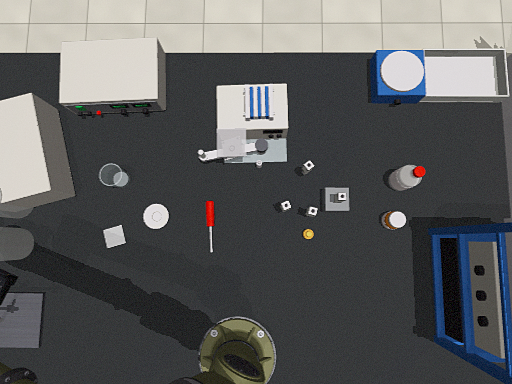

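The side view shows the bracket's post at (233,152) and its pivot at (286,182). There are four probe-like things at (259,225), (278,245), (308,212) and (315,247); in the top view they are at (286,205), (312,211), (308,166) and (341,197). The one standing in the grey block (top 341,197; side 315,247) is farthest right (-y), so it fits the description. I'll confirm it in an enlarged crop.

```bash
python3 - <<'E'
from h import *
a=cv2.imread('pics/side0.png')[120:285,220:345];b=cv2.imread('pics/top0.png')[75:240,190:355]
f=lambda x,k:cv2.resize(x,None,fx=k,fy=k,interpolation=cv2.INTER_CUBIC)
a=f(a,3);b=f(b,2.5);h=max(a.shape[0],b.shape[0])
p=lambda x:cv2.copyMakeBorder(x,0,h-x.shape[0],0,0,cv2.BORDER_CONSTANT)
cv2.imwrite('pics/crop0.png',np.hstack([p(a),p(b)]))
E
```

```text
(no output)
```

View pics/crop0.png

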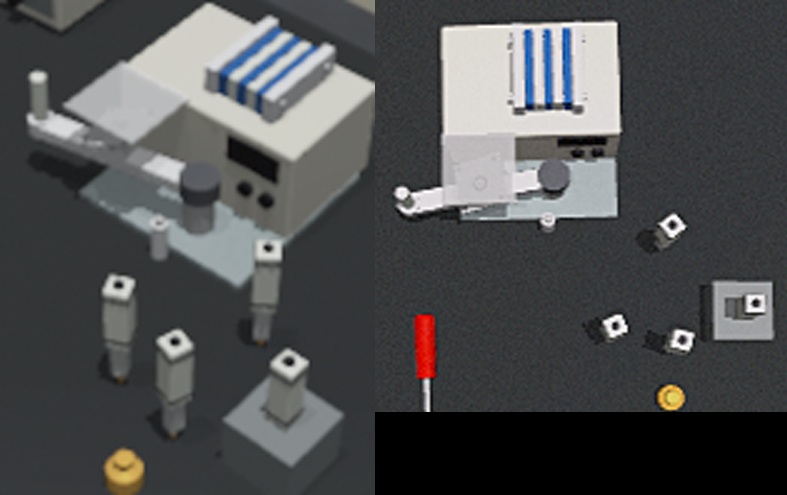

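The crop confirms it: the probe in the block is the farthest right. The three others stand free on the bench. Next I'll fit the poses from the corner points.

```bash
python3 - <<'E'
from h import *
from scipy.optimize import least_squares
S=lambda x,y:(220+(x-1)/3,120+(y-1)/3)
T=lambda x,y:(190+(x-375-.75)/2.5,75+(y-.75)/2.5)
obs=[('side',S(208,5),(175,130,115)),('side',S(372,97),(175,-80,115)),('side',S(295,162),(35,-80,115)),
('top',T(442,27),(175,130,115)),('top',T(620,22),(175,-80,115)),('top',T(620,137),(35,-80,115)),
('top',T(443,205),(-45,130,119)),('top',T(515,203),(-45,45,119)),('side',S(145,145),(-45,45,119)),('side',S(65,108),(-45,130,119)),
('top',T(548,217),(-49,9,50)),('side',S(159,222),(-49,9,50)),
('top',T(403,190),'p'),('side',S(38,76),'p')]
def res(q,full=False):
    c,s=np.cos(q[2]),np.sin(q[2]);o=[]
    for n,p,m in obs:
        if m=='p': m=(-180*np.sin(q[3]),180*np.cos(q[3]),120)
        m=np.array(m)/1000.;X=[q[0]+c*m[0]-s*m[1],q[1]+s*m[0]+c*m[1],m[2]]
        o.append(proj(n,X)[0]-p)
    return np.array(o) if full else np.ravel(o)
f=least_squares(res,[.55,-.05,0,0.1],loss='soft_l1');print('tester x y yaw br',f.x.round(4));print(res(f.x,1).round(1).tolist())
print('posttop tri',tri(S(38,76),T(403,190)),'detent',tri(S(159,222),T(548,217)))
print('probe top tri',tri(S(289,361),T(755,303)), onz('top',T(755,303),.128),onz('side',S(289,361),.128))
b=[('top',T(713,283)),('top',T(772,281)),('top',T(773,339)),('top',T(714,340)),('side',S(222,415)),('side',S(343,412)),('side',S(292,458))]
for n,p in b: print(n,onz(n,p,.058).round(4))
for nm,s,t in [('A',(118,285),(615,325)),('B',(175,343),(682,340)),('C',(268,247),(672,225))]: print(nm,tri(S(*s),T(*t)))
E
```

```text
tester x y yaw br [ 0.6334 -0.0712  0.0282  0.1493]
[[-0.1, -0.6], [2.5, -3.2], [-0.7, 0.4], [0.5, -0.5], [-0.3, -0.2], [1.1, -0.7], [0.2, 0.1], [0.8, 0.2], [-4.6, 0.3], [-0.7, -0.2], [0.1, 0.9], [-0.3, -0.9], [-0.3, 0.2], [0.4, 0.1]]
posttop tri (array([0.60105505, 0.10540301, 0.12135116]), np.float64(0.0019255269693118108)) detent (array([ 0.5876733, -0.0626023,  0.0434517]), np.float64(0.0016749056792934687))
probe top tri (array([ 0.47266307, -0.2975802 ,  0.13036472]), np.float64(0.0012175826376226047)) [ 0.47248851 -0.29769959  0.128     ] [ 0.47487605 -0.29680432  0.128     ]
top [ 0.5052 -0.2634  0.058 ]
top [ 0.5082 -0.3344  0.058 ]
top [ 0.438  -0.3341  0.058 ]
top [ 0.4361 -0.2636  0.058 ]
side [ 0.4419 -0.259   0.058 ]
side [ 0.5106 -0.3308  0.058 ]
side [ 0.4461 -0.3281  0.058 ]
A (array([ 0.44630335, -0.14039694,  0.12621766]), np.float64(4.258606933736247e-05))
B (array([ 0.43054208, -0.2160527 ,  0.1251345 ]), np.float64(0.0009404632448169798))
C (array([ 0.56206358, -0.20578737,  0.12699684]), np.float64(0.0013836975394910939))
```

```bash
cat >> h.py <<'E'
def plan(P,Q,n,claw=0,d=2):
    """print n rows from the present pose to position P, rotation Q (Rotation)"""
    p,r,s=tool(); out=[]
    for k in range(n):
        m=n-k; v=r.inv().apply(np.array(P)-p)/m; w=(r.inv()*Q).as_rotvec()/m
        l=(v/.025).round(d); a=(w/(np.pi/2)).round(3)
        assert abs(l).max()<=1, l
        p=p+r.apply(l*.025); r=r*R.from_rotvec(a*np.pi/2)
        out.append('{"claw":%g,"linear":%s,"rotation":%s}'%(claw,(l+0).tolist(),(a+0).tolist()))
    print('now',s['position'].round(4),'t',s['time']); print('['+',\n'.join(out)+']'); print('end',p.round(4))
DOWN=R.from_matrix(np.array([[0,0,-1],[0,1,0],[1,0,0]]).T@np.eye(3)) if 0 else R.from_matrix(np.array([[0,0,1.],[-0.,1,0],[-1,0,0]]))
E
python3 - <<'E'
from h import *
print(DOWN.as_matrix())
p,r,s=tool();print((r.inv()*DOWN).as_rotvec(degrees=True))
plan([.602,.106,.20],DOWN,26)
E
```

```text
[[ 0.  0.  1.]
 [ 0.  1.  0.]
 [-1.  0.  0.]]
[ 6.62359603e+01 -8.73587432e-02  6.31200470e-02]
now [0.2618 0.5944 0.2215] t 0.1
[{"claw":0,"linear":[0.03, -0.78, -0.48],"rotation":[0.028, 0.0, 0.0]},
{"claw":0,"linear":[0.03, -0.8, -0.44],"rotation":[0.028, 0.0, 0.0]},
{"claw":0,"linear":[0.03, -0.82, -0.41],"rotation":[0.028, 0.0, 0.0]},
{"claw":0,"linear":[0.03, -0.84, -0.37],"rotation":[0.028, 0.0, 0.0]},
{"claw":0,"linear":[0.03, -0.85, -0.33],"rotation":[0.028, 0.0, 0.0]},
{"claw":0,"linear":[0.04, -0.87, -0.29],"rotation":[0.028, 0.0, 0.0]},
{"claw":0,"linear":[0.03, -0.88, -0.26],"rotation":[0.028, 0.0, 0.0]},
{"claw":0,"linear":[0.04, -0.89, -0.22],"rotation":[0.028, 0.0, 0.0]},
{"claw":0,"linear":[0.03, -0.9, -0.18],"rotation":[0.028, 0.0, 0.0]},
{"claw":0,"linear":[0.04, -0.91, -0.14],"rotation":[0.028, 0.0, 0.0]},
{"claw":0,"linear":[0.03, -0.91, -0.1],"rotation":[0.028, 0.0, 0.0]},
{"claw":0,"linear":[0.04, -0.91, -0.06],"rotation":[0.029, 0.0, 0.0]},
{"claw":0,"linear":[0.03, -0.92, -0.02],"rotation":[0.028, 0.0, 0.0]},
{"claw":0,"linear":[0.04, -0.91, 0.02],"rotation":
[... 184 characters left out ...]
, -0.9, 0.15],"rotation":[0.028, 0.0, 0.0]},
{"claw":0,"linear":[0.04, -0.9, 0.19],"rotation":[0.029, 0.0, 0.0]},
{"claw":0,"linear":[0.03, -0.89, 0.23],"rotation":[0.028, 0.0, 0.0]},
{"claw":0,"linear":[0.04, -0.88, 0.27],"rotation":[0.029, 0.0, 0.0]},
{"claw":0,"linear":[0.03, -0.86, 0.3],"rotation":[0.028, 0.0, 0.0]},
{"claw":0,"linear":[0.04, -0.85, 0.34],"rotation":[0.029, 0.0, 0.0]},
{"claw":0,"linear":[0.03, -0.83, 0.38],"rotation":[0.028, 0.0, 0.0]},
{"claw":0,"linear":[0.04, -0.81, 0.42],"rotation":[0.029, 0.0, 0.0]},
{"claw":0,"linear":[0.03, -0.8, 0.45],"rotation":[0.028, 0.0, 0.001]},
{"claw":0,"linear":[0.03, -0.77, 0.49],"rotation":[0.029, 0.0, 0.0]}]
end [0.6019 0.106  0.2001]
```

Request:
{"op": "play_rows", "data": {"targets": [{"claw": 0, "linear": [0, -0.79, -0.46], "rotation": [0.028, 0, 0]}, {"claw": 0, "linear": [0, -0.8, -0.44], "rotation": [0.028, 0, 0]}, {"claw": 0, "linear": [0, -0.82, -0.4], "rotation": [0.028, 0, 0]}, {"claw": 0, "linear": [0, -0.84, -0.37], "rotation": [0.028, 0, 0]}, {"claw": 0, "linear": [0, -0.85, -0.33], "rotation": [0.028, 0, 0]}, {"claw": 0, "linear": [0, -0.87, -0.29], "rotation": [0.028, 0, 0]}, {"claw": 0, "linear": [0, -0.88, -0.26], "rotation": [0.028, 0, 0]}, {"claw": 0, "linear": [0, -0.89, -0.22], "rotation": [0.028, 0, 0]}, {"claw": 0, "linear": [0, -0.9, -0.18], "rotation": [0.028, 0, 0]}, {"claw": 0, "linear": [0, -0.91, -0.14], "rotation": [0.028, 0, 0]}]}}

```text
time: 0.93
position: [0.3926, 0.3979, 0.2162]
tool_rot: [-0.55, 1.51, 0.546]
ft_force: [-0.2, 0.1, -0.6]
grip_width: 1.001
```

```bash
python3 - <<'E'
from h import *
plan([.602,.106,.20],DOWN,18)
E
```

```text
now [0.3926 0.3979 0.2162] t 0.9333
[{"claw":0,"linear":[0.04, -0.8, -0.06],"rotation":[0.025, 0.0, 0.0]},
{"claw":0,"linear":[0.04, -0.8, -0.03],"rotation":[0.025, 0.0, 0.0]},
{"claw":0,"linear":[0.04, -0.8, 0.0],"rotation":[0.025, 0.0, 0.0]},
{"claw":0,"linear":[0.03, -0.8, 0.03],"rotation":[0.025, 0.0, 0.0]},
{"claw":0,"linear":[0.04, -0.79, 0.06],"rotation":[0.025, 0.0, 0.0]},
{"claw":0,"linear":[0.03, -0.79, 0.1],"rotation":[0.025, 0.0, 0.0]},
{"claw":0,"linear":[0.04, -0.79, 0.13],"rotation":[0.025, 0.0, 0.0]},
{"claw":0,"linear":[0.03, -0.78, 0.16],"rotation":[0.025, -0.001, 0.0]},
{"claw":0,"linear":[0.04, -0.78, 0.19],"rotation":[0.025, 0.0, 0.0]},
{"claw":0,"linear":[0.04, -0.77, 0.22],"rotation":[0.024, -0.001, 0.0]},
{"claw":0,"linear":[0.03, -0.76, 0.25],"rotation":[0.025, 0.0, 0.0]},
{"claw":0,"linear":[0.04, -0.75, 0.27],"rotation":[0.024, -0.001, 0.0]},
{"claw":0,"linear":[0.04, -0.74, 0.3],"rotation":[0.025, 0.0, 0.0]},
{"claw":0,"linear":[0.03, -0.72, 0.33],"rotation":[0.024, -0.001, 0.0]},
{"claw":0,"linear":[0.04, -0.71, 0.36],"rotation":[0.025, 0.0, 0.001]},
{"claw":0,"linear":[0.03, -0.7, 0.39],"rotation":[0.024, -0.001, 0.0]},
{"claw":0,"linear":[0.04, -0.68, 0.41],"rotation":[0.025, 0.0, 0.001]},
{"claw":0,"linear":[0.03, -0.67, 0.44],"rotation":[0.024, -0.001, 0.0]}]
end [0.602  0.1059 0.2   ]
```

Request:
{"op": "play_rows", "data": {"targets": [{"claw": 0, "linear": [0, -0.8, -0.06], "rotation": [0.025, 0, 0]}, {"claw": 0, "linear": [0, -0.8, -0.03], "rotation": [0.025, 0, 0]}, {"claw": 0, "linear": [0, -0.8, 0], "rotation": [0.025, 0, 0]}, {"claw": 0, "linear": [0, -0.8, 0.03], "rotation": [0.025, 0, 0]}, {"claw": 0, "linear": [0, -0.79, 0.06], "rotation": [0.025, 0, 0]}, {"claw": 0, "linear": [0, -0.79, 0.1], "rotation": [0.025, 0, 0]}, {"claw": 0, "linear": [0, -0.79, 0.13], "rotation": [0.025, 0, 0]}, {"claw": 0, "linear": [0, -0.78, 0.16], "rotation": [0.025, 0, 0]}, {"claw": 0, "linear": [0, -0.78, 0.19], "rotation": [0.025, 0, 0]}, {"claw": 0, "linear": [0, -0.77, 0.22], "rotation": [0.025, 0, 0]}]}}

```text
time: 1.77
position: [0.5186, 0.214, 0.2169]
tool_rot: [-0.209, 1.568, 0.203]
ft_force: [0.0, -0.2, 0.4]
grip_width: 0.997
```

Request:
{"op": "play_rows", "data": {"targets": [{"claw": 0, "linear": [0, -0.76, 0.25], "rotation": [0.025, 0, 0]}, {"claw": 0, "linear": [0, -0.75, 0.27], "rotation": [0.025, 0, 0]}, {"claw": 0, "linear": [0, -0.74, 0.3], "rotation": [0.025, 0, 0]}, {"claw": 0, "linear": [0, -0.72, 0.33], "rotation": [0.025, 0, 0]}, {"claw": 0, "linear": [0, -0.71, 0.36], "rotation": [0.025, 0, 0]}, {"claw": 0, "linear": [0, -0.7, 0.39], "rotation": [0.025, 0, 0]}, {"claw": 0, "linear": [0, -0.68, 0.41], "rotation": [0.025, 0, 0]}]}}

```text
time: 2.35
position: [0.6005, 0.0825, 0.2167]
tool_rot: [0.03, 1.577, -0.038]
ft_force: [0.7, 0.4, 1.1]
grip_width: 0.996
```

```bash
python3 - <<'E'
from h import *
plan([.602,.106,.15],DOWN,4)
E
```

```text
now [0.6005 0.0825 0.2167] t 2.35
[{"claw":0,"linear":[0.67, 0.24, 0.01],"rotation":[-0.007, -0.001, 0.001]},
{"claw":0,"linear":[0.66, 0.24, 0.01],"rotation":[-0.007, -0.001, 0.001]},
{"claw":0,"linear":[0.67, 0.24, 0.01],"rotation":[-0.007, -0.001, 0.001]},
{"claw":0,"linear":[0.66, 0.23, 0.02],"rotation":[-0.006, -0.001, 0.0]}]
end [0.6021 0.106  0.1501]
```

Request:
{"op": "play_rows", "data": {"targets": [{"claw": 0, "linear": [0.3, 0.5, 0.03], "rotation": [-0.014, 0, 0]}, {"claw": 0, "linear": [0.6, 0.4, 0.03], "rotation": [-0.014, 0, 0]}, {"claw": 0, "linear": [0.8, 0.05, 0], "rotation": [0, 0, 0]}, {"claw": 0, "linear": [0.4, 0, 0], "rotation": [0, 0, 0]}, {"claw": 0, "linear": [0, 0, 0], "rotation": [0, 0, 0]}]}}

```text
time: 2.77
position: [0.6098, 0.0934, 0.163]
tool_rot: [0.008, 1.572, -0.023]
ft_force: [-0.2, 0.8, 0.1]
grip_width: 1.001
```

```bash
python3 - <<'E'
from h import *
plan([.602,.106,.081],DOWN,5)
a=get_image('side')[90:215,170:320];b=get_image('top')[75:225,160:310]
f=lambda x,k:cv2.resize(x,None,fx=k,fy=k,interpolation=cv2.INTER_CUBIC)
a=f(a,2.6);b=f(b,2.6);h=max(a.shape[0],b.shape[0])
p=lambda x:cv2.copyMakeBorder(x,0,h-x.shape[0],0,0,cv2.BORDER_CONSTANT)
cv2.imwrite('pics/crop1.png',np.hstack([p(a),p(b)]))
E
```

```text
now [0.6098 0.0934 0.163 ] t 2.7667
[{"claw":0,"linear":[0.66, 0.11, -0.06],"rotation":[-0.003, 0.0, 0.001]},
{"claw":0,"linear":[0.65, 0.1, -0.06],"rotation":[-0.002, 0.0, 0.001]},
{"claw":0,"linear":[0.66, 0.1, -0.06],"rotation":[-0.003, 0.0, 0.001]},
{"claw":0,"linear":[0.65, 0.11, -0.07],"rotation":[-0.002, 0.0, 0.001]},
{"claw":0,"linear":[0.66, 0.1, -0.06],"rotation":[-0.003, -0.001, 0.002]}]
end [0.6021 0.106  0.0809]
```

View pics/crop1.png

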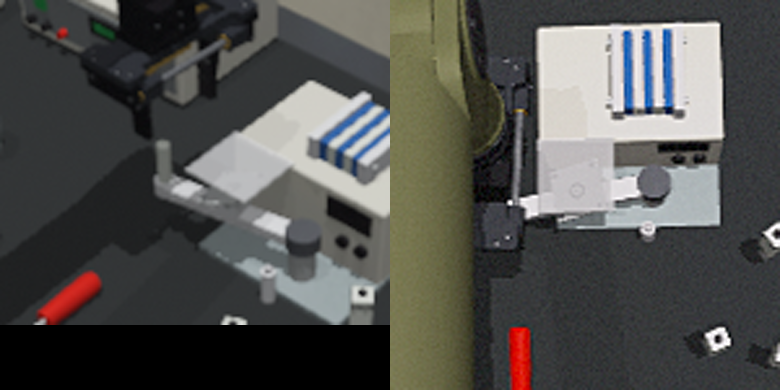

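The fingers hang open above and around the post (side crop 163,150), clear of the guard. Going down.

Request:
{"op": "play_rows", "data": {"targets": [{"claw": 0, "linear": [0.2, 0.3, -0.15], "rotation": [-0.006, 0, 0]}, {"claw": 0, "linear": [0.6, 0.25, -0.15], "rotation": [-0.006, 0, 0]}, {"claw": 0, "linear": [0.7, 0.0, 0], "rotation": [0, 0, 0]}, {"claw": 0, "linear": [0.7, 0, 0], "rotation": [0, 0, 0]}, {"claw": 0, "linear": [0.4, 0, 0], "rotation": [0, 0, 0]}, {"claw": 0, "linear": [0, 0, 0], "rotation": [0, 0, 0]}]}}

```text
time: 3.37
position: [0.607, 0.1111, 0.1044]
tool_rot: [-0.004, 1.558, -0.001]
ft_force: [-1.2, 0.7, 0.3]
grip_width: 1.004
```

```bash
python3 - <<'E'
from h import *
plan([.602,.106,.081],DOWN,3)
E
```

```text
now [0.607  0.1111 0.1044] t 3.3667
[{"claw":0,"linear":[0.31, -0.07, -0.07],"rotation":[0.0, 0.003, 0.001]},
{"claw":0,"linear":[0.31, -0.07, -0.07],"rotation":[0.001, 0.002, 0.0]},
{"claw":0,"linear":[0.32, -0.06, -0.07],"rotation":[0.0, 0.003, 0.001]}]
end [0.602  0.106  0.0809]
```

Request:
{"op": "play_rows", "data": {"targets": [{"claw": 0, "linear": [0.35, -0.1, -0.1], "rotation": [0, 0.003, 0]}, {"claw": 0, "linear": [0.35, -0.08, -0.1], "rotation": [0, 0.003, 0]}, {"claw": 0, "linear": [0.25, -0.03, 0], "rotation": [0, 0, 0]}, {"claw": 0, "linear": [0, 0, 0], "rotation": [0, 0, 0]}, {"claw": 0.7, "linear": [0, 0, 0], "rotation": [0, 0, 0]}, {"claw": 1, "linear": [0, 0, 0], "rotation": [0, 0, 0]}, {"claw": 1, "linear": [0, 0, 0], "rotation": [0, 0, 0]}, {"claw": 1, "linear": [0, 0, 0], "rotation": [0, 0, 0]}, {"claw": 1, "linear": [0, 0, 0], "rotation": [0, 0, 0]}, {"claw": 1, "linear": [0, 0, 0], "rotation": [0, 0, 0]}], "newtons": 25}}

```text
time: 4.2
position: [0.6046, 0.106, 0.0831]
tool_rot: [-0.002, 1.562, 0.001]
ft_force: [0.2, 0.4, 0.8]
grip_width: 0.631
```

Request:
{"op": "play_rows", "data": {"targets": [{"claw": 1, "linear": [0, 0, 0], "rotation": [0, 0, 0]}, {"claw": 1, "linear": [0, 0, 0], "rotation": [0, 0, 0]}, {"claw": 1, "linear": [0, 0, 0], "rotation": [0, 0, 0]}, {"claw": 1, "linear": [0, 0, 0], "rotation": [0, 0, 0]}, {"claw": 1, "linear": [0, 0, 0], "rotation": [0, 0, 0]}, {"claw": 1, "linear": [0, 0, 0], "rotation": [0, 0, 0]}, {"claw": 1, "linear": [0, 0, 0], "rotation": [0, 0, 0]}, {"claw": 1, "linear": [0, 0, 0], "rotation": [0, 0, 0]}]}}

```text
time: 4.87
position: [0.6047, 0.1064, 0.0835]
tool_rot: [-0.002, 1.562, 0.001]
ft_force: [0.6, 0.0, 1.0]
grip_width: 0.172
```

```bash
cat >> h.py <<'E'
H=np.array([.6334,-.0712])
def arc(n,step=15.):
    p,r,s=tool();v=p[:2]-H;th=np.arctan2(-v[0],v[1]);print('r',np.hypot(*v).round(4),'q',round(th-.0282,3),'t',s['time'],p.round(4),s['ft_force'].round(1))
    x=p[:2]
    for k in range(n):
        th=min(th+step/180,1.528+.03);t=H+.18*np.array([-np.sin(th),np.cos(th)]);d=(t-x)/.025;x=t;print('dy %.2f dz %.2f'%(d[1],d[0]),round(th-.0282,2))
E
python3 -c "
from h import *
arc(18)"
```

```text
r 0.1799 q 0.132 t 4.8667 [0.6047 0.1064 0.0835] [0.6 0.  1. ]
dy -0.12 dz -0.59 0.22
dy -0.17 dz -0.58 0.3
dy -0.22 dz -0.56 0.38
dy -0.26 dz -0.54 0.47
dy -0.31 dz -0.52 0.55
dy -0.35 dz -0.49 0.63
dy -0.39 dz -0.46 0.72
dy -0.42 dz -0.42 0.8
dy -0.46 dz -0.39 0.88
dy -0.49 dz -0.35 0.97
dy -0.52 dz -0.31 1.05
dy -0.54 dz -0.26 1.13
dy -0.56 dz -0.22 1.22
dy -0.58 dz -0.17 1.3
dy -0.59 dz -0.12 1.38
dy -0.60 dz -0.07 1.47
dy -0.46 dz -0.02 1.53
dy 0.00 dz 0.00 1.53
```

Request:
{"op": "play_rows", "data": {"targets": [{"claw": 1, "linear": [0, -0.12, -0.59], "rotation": [0, 0, 0]}, {"claw": 1, "linear": [0, -0.17, -0.58], "rotation": [0, 0, 0]}, {"claw": 1, "linear": [0, -0.22, -0.56], "rotation": [0, 0, 0]}, {"claw": 1, "linear": [0, -0.26, -0.54], "rotation": [0, 0, 0]}, {"claw": 1, "linear": [0, 0, 0], "rotation": [0, 0, 0]}]}}

```text
time: 5.28
position: [0.5494, 0.089, 0.0835]
tool_rot: [-0.005, 1.555, 0.007]
ft_force: [1.0, -0.2, -4.8]
grip_width: 0.176
```

```bash
python3 -c "
from h import *
arc(10)"
```

```text
r 0.1809 q 0.455 t 5.2833 [0.5494 0.089  0.0835] [ 1.  -0.2 -4.8]
dy -0.33 dz -0.50 0.54
dy -0.34 dz -0.49 0.62
dy -0.38 dz -0.46 0.7
dy -0.42 dz -0.43 0.79
dy -0.45 dz -0.39 0.87
dy -0.48 dz -0.35 0.95
dy -0.51 dz -0.31 1.04
dy -0.54 dz -0.27 1.12
dy -0.56 dz -0.22 1.2
dy -0.57 dz -0.17 1.29
```

Tracking well; continuing.

Request:
{"op": "play_rows", "data": {"targets": [{"claw": 1, "linear": [0, -0.33, -0.5], "rotation": [0, 0.003, 0]}, {"claw": 1, "linear": [0, -0.34, -0.49], "rotation": [0, 0.003, 0]}, {"claw": 1, "linear": [0, -0.38, -0.46], "rotation": [0, 0.003, 0]}, {"claw": 1, "linear": [0, -0.42, -0.43], "rotation": [0, 0, 0]}, {"claw": 1, "linear": [0, -0.45, -0.39], "rotation": [0, 0, 0]}, {"claw": 1, "linear": [0, 0, 0], "rotation": [0, 0, 0]}]}}

```text
time: 5.78
position: [0.4943, 0.0432, 0.0837]
tool_rot: [-0.008, 1.564, 0.016]
ft_force: [-0.8, 0.8, -1.2]
grip_width: 0.173
```

```bash
python3 -c "
from h import *
arc(10)"
```

```text
r 0.1801 q 0.854 t 5.7833 [0.4943 0.0432 0.0837] [-0.8  0.8 -1.2]
dy -0.48 dz -0.36 0.94
dy -0.51 dz -0.32 1.02
dy -0.53 dz -0.28 1.1
dy -0.55 dz -0.23 1.19
dy -0.57 dz -0.18 1.27
dy -0.58 dz -0.14 1.35
dy -0.59 dz -0.09 1.44
dy -0.60 dz -0.04 1.52
dy -0.06 dz -0.00 1.53
dy 0.00 dz 0.00 1.53
```

Request:
{"op": "play_rows", "data": {"targets": [{"claw": 1, "linear": [0, -0.48, -0.36], "rotation": [0, 0.002, 0]}, {"claw": 1, "linear": [0, -0.51, -0.32], "rotation": [0, 0.002, 0]}, {"claw": 1, "linear": [0, -0.53, -0.28], "rotation": [0, 0, 0]}, {"claw": 1, "linear": [0, -0.55, -0.23], "rotation": [0, 0, 0]}, {"claw": 1, "linear": [0, 0, 0], "rotation": [0, 0, 0]}]}}

```text
time: 6.2
position: [0.4656, -0.0116, 0.0839]
tool_rot: [-0.008, 1.566, 0.018]
ft_force: [0.4, 0.5, -0.2]
grip_width: 0.174
```

```bash
python3 -c "
from h import *
arc(10,10)"
```

```text
r 0.1781 q 1.201 t 6.2 [ 0.4656 -0.0116  0.0839] [ 0.4  0.5 -0.2]
dy -0.36 dz -0.19 1.26
dy -0.39 dz -0.10 1.31
dy -0.39 dz -0.08 1.37
dy -0.40 dz -0.06 1.42
dy -0.40 dz -0.04 1.48
dy -0.36 dz -0.01 1.53
dy 0.00 dz 0.00 1.53
dy 0.00 dz 0.00 1.53
dy 0.00 dz 0.00 1.53
dy 0.00 dz 0.00 1.53
```

Request:
{"op": "play_rows", "data": {"targets": [{"claw": 1, "linear": [0, -0.37, -0.14], "rotation": [0, 0, 0]}, {"claw": 1, "linear": [0, -0.39, -0.1], "rotation": [0, 0, 0]}, {"claw": 1, "linear": [0, -0.4, -0.07], "rotation": [0, 0, 0]}, {"claw": 1, "linear": [0, -0.4, -0.04], "rotation": [0, 0, 0]}, {"claw": 1, "linear": [0, -0.4, -0.03], "rotation": [0, 0, 0]}, {"claw": 1, "linear": [0, 0, 0], "rotation": [0, 0, 0]}], "newtons": 35}}

```text
time: 6.7
position: [0.4568, -0.0613, 0.084]
tool_rot: [-0.007, 1.566, 0.024]
ft_force: [0.7, -1.3, -0.9]
grip_width: 0.173
```

```bash
python3 -c "
from h import *
arc(5,10)"
```

```text
r 0.1769 q 1.487 t 6.7 [ 0.4568 -0.0613  0.084 ] [ 0.7 -1.3 -0.9]
dy -0.30 dz -0.14 1.53
dy 0.00 dz 0.00 1.53
dy 0.00 dz 0.00 1.53
dy 0.00 dz 0.00 1.53
dy 0.00 dz 0.00 1.53
```

Request:
{"op": "play_rows", "data": {"targets": [{"claw": 1, "linear": [0, -0.2, 0], "rotation": [0, 0, 0]}, {"claw": 1, "linear": [0, -0.15, 0], "rotation": [0, 0, 0]}, {"claw": 1, "linear": [0, -0.1, 0], "rotation": [0, 0, 0]}]}}

```text
time: 6.95
position: [0.4568, -0.0616, 0.0839]
tool_rot: [0.005, 1.568, 0.038]
ft_force: [-1.9, 4.7, 2.2]
grip_width: 0.17
```

The post has come up against the stop: the force rises while the position stays put. I'll release with a small opening and lift.

Request:
{"op": "play_rows", "data": {"targets": [{"claw": 0.6, "linear": [0, 0.0, 0], "rotation": [0, 0, 0]}, {"claw": 0.6, "linear": [0, 0, 0], "rotation": [0, 0, 0]}, {"claw": 0.6, "linear": [0, 0, 0], "rotation": [0, 0, 0]}, {"claw": 0.6, "linear": [-0.3, 0, 0], "rotation": [0, 0, 0]}, {"claw": 0.6, "linear": [-0.8, 0, 0], "rotation": [0, 0, 0]}, {"claw": 0.6, "linear": [-1, 0, 0], "rotation": [0, 0, 0]}, {"claw": 0.6, "linear": [-1, 0, 0], "rotation": [0, 0, 0]}, {"claw": 0.3, "linear": [-1, 0, 0], "rotation": [0, 0, 0]}, {"claw": 0, "linear": [-0.6, 0, 0], "rotation": [0, 0, 0]}, {"claw": 0, "linear": [0, 0, 0], "rotation": [0, 0, 0]}]}}

```text
time: 7.78
position: [0.4547, -0.0703, 0.207]
tool_rot: [0.007, 1.573, 0.025]
ft_force: [0.1, 0.8, -0.5]
grip_width: 0.547
```

```bash
python3 - <<'E'
from h import *
plan([.473,-.297,.21],DOWN,11)
p,r,s=tool();print((r.inv()*DOWN).as_rotvec(),s['grip_width'],s['joint_positions'].round(2))
E
```

```text
now [ 0.4547 -0.0703  0.207 ] t 7.7833
[{"claw":0,"linear":[-0.03, -0.82, 0.06],"rotation":[0.001, 0.0, -0.001]},
{"claw":0,"linear":[-0.03, -0.83, 0.06],"rotation":[0.001, 0.0, -0.001]},
{"claw":0,"linear":[-0.02, -0.82, 0.06],"rotation":[0.001, 0.0, -0.001]},
{"claw":0,"linear":[-0.02, -0.83, 0.06],"rotation":[0.001, 0.0, -0.001]},
{"claw":0,"linear":[-0.02, -0.82, 0.06],"rotation":[0.0, 0.0, -0.001]},
{"claw":0,"linear":[-0.02, -0.83, 0.06],"rotation":[0.001, 0.0, -0.001]},
{"claw":0,"linear":[-0.02, -0.82, 0.06],"rotation":[0.0, 0.0, -0.001]},
{"claw":0,"linear":[-0.02, -0.83, 0.06],"rotation":[0.001, 0.0, -0.002]},
{"claw":0,"linear":[-0.02, -0.82, 0.07],"rotation":[0.0, 0.0, -0.001]},
{"claw":0,"linear":[-0.02, -0.83, 0.07],"rotation":[0.001, -0.001, -0.002]},
{"claw":0,"linear":[-0.01, -0.82, 0.06],"rotation":[0.0, 0.0, -0.001]}]
end [ 0.4729 -0.297   0.21  ]
[ 0.01157381 -0.00196882 -0.0206385 ] 0.5468624436468605 [-0.43 -0.1   0.52  1.93  0.03  1.3   0.08]
```

Request:
{"op": "play_rows", "data": {"targets": [{"claw": 0, "linear": [0, -0.6, 0.06], "rotation": [0.001, 0, -0.002]}, {"claw": 0, "linear": [0, -0.85, 0.06], "rotation": [0.001, 0, -0.002]}, {"claw": 0, "linear": [0, -0.85, 0.06], "rotation": [0.001, 0, -0.002]}, {"claw": 0, "linear": [0, -0.85, 0.06], "rotation": [0.001, 0, -0.002]}, {"claw": 0, "linear": [0, -0.85, 0.06], "rotation": [0, 0, -0.002]}, {"claw": 0, "linear": [0, -0.85, 0.06], "rotation": [0, 0, 0]}, {"claw": 0, "linear": [0, -0.85, 0.06], "rotation": [0, 0, 0]}, {"claw": 0, "linear": [0, -0.8, 0.06], "rotation": [0, 0, 0]}, {"claw": 0, "linear": [0, -0.6, 0.06], "rotation": [0, 0, 0]}, {"claw": 0, "linear": [0, -0.3, 0.06], "rotation": [0, 0, 0]}]}}

```text
time: 8.62
position: [0.4684, -0.2645, 0.202]
tool_rot: [-0.002, 1.575, 0.005]
ft_force: [0.6, 0.9, 0.4]
grip_width: 0.998
```

```bash
python3 - <<'E'
from h import *
plan([.474,-.297,.15],DOWN,3)
s=get_image('side');t=get_image('top');cv2.imwrite('pics/s2.png',s);cv2.imwrite('pics/t2.png',t)
a=s[160:285,240:345];b=t[95:220,235:355]
f=lambda x,k:cv2.resize(x,None,fx=k,fy=k,interpolation=cv2.INTER_CUBIC)
cv2.imwrite('pics/crop2.png',np.hstack([f(a,3.5),f(b,3.5)]))
E
```

```text
now [ 0.4684 -0.2645  0.202 ] t 8.6167
[{"claw":0,"linear":[0.69, -0.44, 0.08],"rotation":[0.001, -0.001, 0.0]},
{"claw":0,"linear":[0.69, -0.43, 0.07],"rotation":[0.001, -0.001, -0.001]},
{"claw":0,"linear":[0.7, -0.43, 0.08],"rotation":[0.001, -0.001, 0.0]}]
end [ 0.4741 -0.2969  0.15  ]
```

View pics/crop2.png

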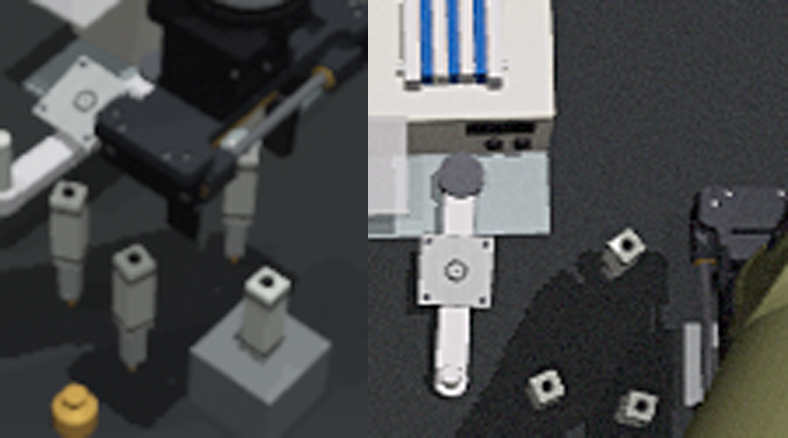

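The bracket is swung out, with the ring at top crop (456,271) and side crop (86,100). The post top is at top crop (451,378). I'll locate the spot.

```bash
python3 - <<'E'
from h import *
S=lambda x,y:(240+(x-1.25)/3.5,160+(y-1.25)/3.5)
T=lambda x,y:(235+(x-368-1.25)/3.5,95+(y-1.25)/3.5)
print('spot tri',tri(S(86,100),T(456,271)),onz('top',T(456,271),.095),onz('side',S(86,100),.095))
print('post top',onz('top',T(451,378),.12))
print('cap at .09/.1',onz('top',T(460,175),.09),onz('top',T(460,175),.1))
print('detent top?  probe top',onz('side',S(268,284),.128))
# subpixel ring: dark pixels around in each view
for n,f,c in(('top','pics/t2.png',T(456,271)),('side','pics/s2.png',S(86,100))):
    g=cv2.cvtColor(cv2.imread(f),cv2.COLOR_BGR2GRAY).astype(float);x0,y0=map(round,c);w=g[y0-5:y0+6,x0-5:x0+6]
    k=np.median(w)-w;k[k<15]=0;yy,xx=np.mgrid[-5:6,-5:6];m=xx**2+yy**2<=25;k*=m;q=(x0+(k*xx).sum()/k.sum(),y0+(k*yy).sum()/k.sum());print(n,q,onz(n,q,.095))
    if n=='top':qt=q
print(tri(q,qt))
E
```

```text
spot tri (array([ 0.54528141, -0.06695242,  0.09818748]), np.float64(0.00175816982625258)) [ 0.54519388 -0.06638823  0.095     ] [ 0.54845934 -0.06520645  0.095     ]
post top [ 0.45208958 -0.0632351   0.12      ]
cap at .09/.1 [ 0.6294254 -0.069024   0.09     ] [ 0.62671753 -0.06904032  0.1       ]
detent top?  probe top [ 0.47331515 -0.2986552   0.128     ]
top (np.float64(259.8112676056338), np.float64(172.05577464788732)) [ 0.54524128 -0.06646302  0.095     ]
side (np.float64(264.3333333333333), np.float64(188.86481481481482)) [ 0.54680042 -0.06714092  0.095     ]
(array([ 0.54581176, -0.06697164,  0.09537299]), np.float64(0.0016186765812323115))
```

Request:
{"op": "play_rows", "data": {"targets": [{"claw": 0, "linear": [0, -0.6, 0.1], "rotation": [0, 0, 0]}, {"claw": 0, "linear": [0.1, -0.5, 0.1], "rotation": [0, 0, 0]}, {"claw": 0, "linear": [0.3, -0.1, 0], "rotation": [0, 0, 0]}, {"claw": 0, "linear": [0.3, 0, 0], "rotation": [0, 0, 0]}, {"claw": 0, "linear": [0, 0, 0], "rotation": [0, 0, 0]}]}}

```text
time: 9.13
position: [0.4743, -0.2876, 0.1813]
tool_rot: [-0.002, 1.578, 0.014]
ft_force: [-0.2, 0.1, -0.2]
grip_width: 1.003
```

Request:
{"op": "play_rows", "data": {"targets": [{"claw": 0, "linear": [0.3, -0.37, 0.02], "rotation": [0, -0.003, -0.005]}, {"claw": 0, "linear": [0.9, 0, 0], "rotation": [0, 0, -0.005]}, {"claw": 0, "linear": [1, 0, 0], "rotation": [0, 0, 0]}, {"claw": 0, "linear": [1, 0, 0], "rotation": [0, 0, 0]}, {"claw": 0, "linear": [0.6, 0, 0], "rotation": [0, 0, 0]}, {"claw": 0, "linear": [0, 0, 0], "rotation": [0, 0, 0]}, {"claw": 0, "linear": [0, 0, 0], "rotation": [0, 0, 0]}]}}

```text
time: 9.72
position: [0.4756, -0.2931, 0.0801]
tool_rot: [-0.02, 1.57, 0.008]
ft_force: [-0.6, -0.1, 0.4]
grip_width: 1.003
```

```bash
python3 - <<'E'
from h import *
plan([.4748,-.297,.074],DOWN,1)
s=get_image('side');t=get_image('top')
f=lambda x,k:cv2.resize(x,None,fx=k,fy=k,interpolation=cv2.INTER_CUBIC)
cv2.imwrite('pics/crop3.png',np.hstack([f(s[190:300,265:375],3.5),f(t[150:260,290:400],3.5)]))
E
```

```text
now [ 0.4756 -0.2931  0.0801] t 9.7167
[{"claw":0,"linear":[0.25, -0.15, -0.03],"rotation":[0.011, 0.0, 0.005]}]
end [ 0.4749 -0.2969  0.0739]
```

View pics/crop3.png

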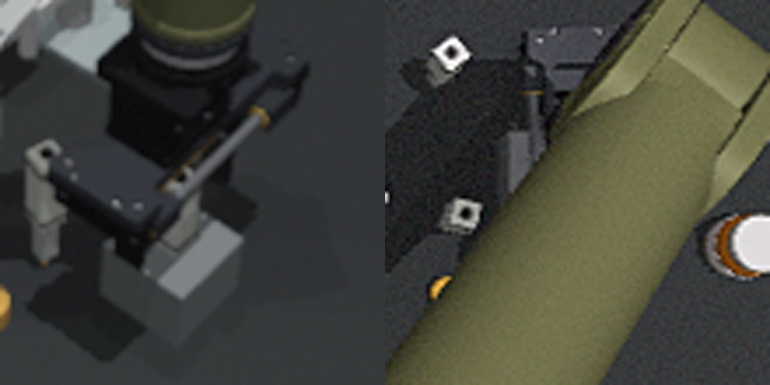

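The gripper straddles the target probe (side crop 180,190), and the neighbouring look-alike still stands clear. I'll make the final correction and close.

Request:
{"op": "play_rows", "data": {"targets": [{"claw": 0, "linear": [0.25, -0.2, -0.03], "rotation": [0.012, 0, 0.006]}, {"claw": 0, "linear": [0, 0, 0], "rotation": [0, 0, 0]}, {"claw": 0.5, "linear": [0, 0, 0], "rotation": [0, 0, 0]}, {"claw": 1, "linear": [0, 0, 0], "rotation": [0, 0, 0]}, {"claw": 1, "linear": [0, 0, 0], "rotation": [0, 0, 0]}, {"claw": 1, "linear": [0, 0, 0], "rotation": [0, 0, 0]}, {"claw": 1, "linear": [0, 0, 0], "rotation": [0, 0, 0]}, {"claw": 1, "linear": [0, 0, 0], "rotation": [0, 0, 0]}, {"claw": 1, "linear": [0, 0, 0], "rotation": [0, 0, 0]}, {"claw": 1, "linear": [0, 0, 0], "rotation": [0, 0, 0]}], "newtons": 12}}

```text
time: 10.65
position: [0.479, -0.3008, 0.0795]
tool_rot: [0.002, 1.559, -0.003]
ft_force: [0.3, -0.1, -0.7]
grip_width: 0.481
```

Request:
{"op": "play_rows", "data": {"targets": [{"claw": 1, "linear": [0, 0, 0], "rotation": [0, 0, 0]}, {"claw": 1, "linear": [0, 0, 0], "rotation": [0, 0, 0]}, {"claw": 1, "linear": [0, 0, 0], "rotation": [0, 0, 0]}, {"claw": 1, "linear": [0, 0, 0], "rotation": [0, 0, 0]}, {"claw": 1, "linear": [0, 0, 0], "rotation": [0, 0, 0]}]}}

```text
time: 11.07
position: [0.4744, -0.3007, 0.078]
tool_rot: [0.005, 1.568, -0.001]
ft_force: [0.5, 0.7, 1.7]
grip_width: 0.249
```

```bash
python3 -c "
from h import *
plan([.4748,-.297,.074],DOWN,1)
print(tool()[2]['ft_force'],tool()[2]['torque'],tool()[2]['grip_width'])"
```

```text
now [ 0.4744 -0.3007  0.078 ] t 11.0667
[{"claw":0,"linear":[0.16, 0.15, 0.02],"rotation":[-0.002, 0.002, -0.001]}]
end [ 0.4749 -0.2969  0.0741]
[0.53746685 0.69374949 1.71161239] [ 0.00939159 -0.15361656  0.02999828] 0.24929409204280598
```

Request:
{"op": "play_rows", "data": {"targets": [{"claw": 1, "linear": [0, 0, 0], "rotation": [0, 0, 0]}, {"claw": 1, "linear": [0, 0, 0], "rotation": [0, 0, 0]}, {"claw": 1, "linear": [-0.3, 0, 0], "rotation": [0, 0, 0]}, {"claw": 1, "linear": [-0.5, 0, 0], "rotation": [0, 0, 0]}, {"claw": 1, "linear": [-0.5, 0, 0], "rotation": [0, 0, 0]}], "newtons": 40}}

```text
time: 11.48
position: [0.4733, -0.2996, 0.1102]
tool_rot: [0.005, 1.572, -0.0]
ft_force: [0.9, 0.3, -1.5]
grip_width: 0.25
```

Request:
{"op": "play_rows", "data": {"targets": [{"claw": 1, "linear": [-0.7, 0, 0], "rotation": [0, 0, 0]}, {"claw": 1, "linear": [-0.8, 0, 0], "rotation": [0, 0, 0]}, {"claw": 1, "linear": [-0.8, 0, 0], "rotation": [0, 0, 0]}, {"claw": 1, "linear": [-0.8, 0, 0], "rotation": [0, 0, 0]}, {"claw": 1, "linear": [-0.8, 0, 0], "rotation": [0, 0, 0]}, {"claw": 1, "linear": [-0.8, 0, 0], "rotation": [0, 0, 0]}, {"claw": 1, "linear": [-0.8, 0, 0], "rotation": [0, 0, 0]}, {"claw": 1, "linear": [0, 0, 0], "rotation": [0, 0, 0]}]}}

```text
time: 12.15
position: [0.4753, -0.3022, 0.2683]
tool_rot: [0.003, 1.557, -0.005]
ft_force: [1.8, -1.4, -0.4]
grip_width: 0.249
```

```bash
cat >> h.py <<'E'
u=np.array([-np.sin(1.528),np.cos(1.528),0]);Z=np.array([0,0,1.]);t20=np.radians(20)
N=np.cos(t20)*Z+np.sin(t20)*u; J=-np.cos(t20)*u+np.sin(t20)*Z
Q=R.from_matrix(np.c_[-N,np.cross(J,-N),J])
SPOT=np.array([.5465,-.0668,.095])
def tcp_for(h,tip=(.075,.003,0)): return SPOT+N*h-Q.apply(tip)
E
python3 - <<'E'
from h import *
print(N,Q.as_matrix().round(3)); P=tcp_for(.03);print(P)
plan(P+[0,0,.04],Q,13)
E
```

```text
[-0.34170698  0.01463274  0.93969262] [[ 0.342  0.043  0.939]
 [-0.015  0.999 -0.04 ]
 [-0.94   0.     0.342]]
[ 0.51049242 -0.06826082  0.19366773]
now [ 0.4753 -0.3022  0.2683] t 12.15
[{"claw":0,"linear":[0.11, 0.72, 0.1],"rotation":[0.002, -0.016, 0.0]},
{"claw":0,"linear":[0.11, 0.72, 0.1],"rotation":[0.002, -0.016, 0.0]},
{"claw":0,"linear":[0.11, 0.72, 0.09],"rotation":[0.002, -0.016, 0.0]},
{"claw":0,"linear":[0.11, 0.72, 0.09],"rotation":[0.002, -0.017, 0.0]},
{"claw":0,"linear":[0.12, 0.72, 0.08],"rotation":[0.002, -0.016, 0.0]},
{"claw":0,"linear":[0.12, 0.72, 0.08],"rotation":[0.002, -0.017, 0.0]},
{"claw":0,"linear":[0.12, 0.72, 0.07],"rotation":[0.002, -0.016, 0.0]},
{"claw":0,"linear":[0.12, 0.72, 0.07],"rotation":[0.002, -0.017, -0.001]},
{"claw":0,"linear":[0.12, 0.73, 0.06],"rotation":[0.001, -0.016, 0.0]},
{"claw":0,"linear":[0.12, 0.72, 0.06],"rotation":[0.002, -0.017, -0.001]},
{"claw":0,"linear":[0.13, 0.73, 0.05],"rotation":[0.001, -0.016, 0.0]},
{"claw":0,"linear":[0.13, 0.72, 0.04],"rotation":[0.002, -0.017, -0.001]},
{"claw":0,"linear":[0.12, 0.73, 0.04],"rotation":[0.001, -0.016, 0.0]}]
end [ 0.5104 -0.0682  0.2337]
```

Request:
{"op": "play_rows", "data": {"targets": [{"claw": 1, "linear": [0, 0.5, 0.05], "rotation": [0.002, -0.016, 0]}, {"claw": 1, "linear": [0, 0.72, 0.1], "rotation": [0.002, -0.016, 0]}, {"claw": 1, "linear": [0.05, 0.72, 0.1], "rotation": [0.002, -0.016, 0]}, {"claw": 1, "linear": [0.1, 0.72, 0.1], "rotation": [0.002, -0.016, 0]}, {"claw": 1, "linear": [0.1, 0.72, 0.1], "rotation": [0.002, -0.016, 0]}, {"claw": 1, "linear": [0.1, 0.72, 0.1], "rotation": [0.002, -0.016, 0]}, {"claw": 1, "linear": [0.1, 0.72, 0.08], "rotation": [0.002, -0.016, 0]}, {"claw": 1, "linear": [0.1, 0.72, 0.08], "rotation": [0.002, -0.016, 0]}, {"claw": 1, "linear": [0.1, 0.72, 0.06], "rotation": [0.002, -0.016, 0]}]}}

```text
time: 12.9
position: [0.5004, -0.1474, 0.2596]
tool_rot: [0.03, 1.31, -0.041]
ft_force: [0.0, 0.3, -0.9]
grip_width: 0.252
```

```bash
python3 - <<'E'
from h import *
P=tcp_for(.03)
plan(P+[0,0,.03],Q,5)
E
```

```text
now [ 0.5004 -0.1474  0.2596] t 12.9
[{"claw":0,"linear":[0.29, 0.64, -0.03],"rotation":[-0.001, -0.011, 0.0]},
{"claw":0,"linear":[0.29, 0.64, -0.03],"rotation":[0.0, -0.011, 0.0]},
{"claw":0,"linear":[0.29, 0.63, -0.03],"rotation":[0.0, -0.011, 0.0]},
{"claw":0,"linear":[0.29, 0.64, -0.04],"rotation":[-0.001, -0.012, 0.001]},
{"claw":0,"linear":[0.29, 0.63, -0.04],"rotation":[0.0, -0.011, 0.0]}]
end [ 0.5106 -0.0683  0.2236]
```

Request:
{"op": "play_rows", "data": {"targets": [{"claw": 1, "linear": [0.1, 0.7, 0], "rotation": [0, -0.011, 0]}, {"claw": 1, "linear": [0.2, 0.7, 0], "rotation": [0, -0.011, 0]}, {"claw": 1, "linear": [0.3, 0.6, 0], "rotation": [0, -0.011, 0]}, {"claw": 1, "linear": [0.4, 0.4, 0], "rotation": [0, -0.011, 0]}, {"claw": 1, "linear": [0.3, 0.2, 0], "rotation": [0, -0.008, 0]}, {"claw": 1, "linear": [0, 0, 0], "rotation": [0, 0, 0]}, {"claw": 1, "linear": [0, 0, 0], "rotation": [0, 0, 0]}]}}

```text
time: 13.48
position: [0.5102, -0.075, 0.2278]
tool_rot: [0.029, 1.222, -0.034]
ft_force: [0.2, -1.2, -1.1]
grip_width: 0.247
```

```bash
python3 - <<'E'
from h import *
plan(tcp_for(.02),Q,3)
p,r,s=tool();print(s['joint_positions'].round(2),s['ft_force'].round(1))
s=get_image('side');t=get_image('top');cv2.imwrite('pics/s4.png',s);cv2.imwrite('pics/t4.png',t)
f=lambda x,k:cv2.resize(x,None,fx=k,fy=k,interpolation=cv2.INTER_CUBIC)
cv2.imwrite('pics/crop4.png',np.hstack([f(s[120:220,220:320],3.9),f(t[120:220,210:310],3.9)]))
tip=p+r.apply([.075,.003,0]);print(tip.round(4),proj('side',tip),proj('side',p),proj('side',SPOT),proj('top',tip),proj('top',SPOT))
E
```

```text
now [ 0.5102 -0.075   0.2278] t 13.4833
[{"claw":0,"linear":[0.56, 0.09, -0.16],"rotation":[0.0, 0.0, -0.001]},
{"claw":0,"linear":[0.56, 0.09, -0.15],"rotation":[0.0, 0.0, -0.001]},
{"claw":0,"linear":[0.57, 0.09, -0.16],"rotation":[0.0, -0.001, -0.001]}]
end [ 0.5138 -0.0683  0.1841]
[-0.35 -0.27  0.39  2.07  0.12  0.98 -0.04] [ 0.2 -1.2 -1.1]
[ 0.5359 -0.0728  0.1573] [[262.96106775 174.93737615]] [[256.37552716 159.66373714]] [[264.16567241 188.86425328]] [[262.01357178 171.15762811]] [[259.92961311 171.63592267]]
```

View pics/crop4.png

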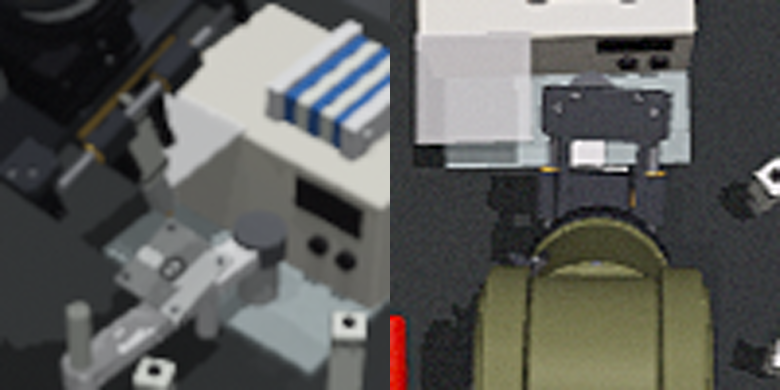

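The side crop shows the pin tip at (170,213), within 1 px of the prediction, with the ring at (173,267) below it. I'll lower along the normal while watching joint 2.

Request:
{"op": "play_rows", "data": {"targets": [{"claw": 1, "linear": [0.3, 0.15, -0.15], "rotation": [0, 0, 0]}, {"claw": 1, "linear": [0.4, 0.1, -0.15], "rotation": [0, 0, 0]}, {"claw": 1, "linear": [0.3, 0, -0.1], "rotation": [0, 0, 0]}, {"claw": 1, "linear": [0, 0, 0], "rotation": [0, 0, 0]}]}}

```text
time: 13.92
position: [0.5108, -0.0705, 0.2007]
tool_rot: [0.032, 1.219, -0.037]
ft_force: [0.2, 0.7, -2.2]
grip_width: 0.252
```

```bash
python3 - <<'E'
from h import *
plan(tcp_for(.012,(.075,.002,0)),Q,2)
p,r,s=tool();print(s['joint_positions'].round(3),s['ft_force'].round(1))
E
```

```text
now [ 0.5108 -0.0705  0.2007] t 13.9167
[{"claw":0,"linear":[0.49, 0.06, -0.06],"rotation":[-0.001, 0.001, -0.001]},
{"claw":0,"linear":[0.49, 0.07, -0.05],"rotation":[-0.002, 0.0, -0.001]}]
end [ 0.5168 -0.0675  0.1768]
[-0.347 -0.253  0.39   2.113  0.114  0.914 -0.052] [ 0.2  0.7 -2.2]
```

Request:
{"op": "play_rows", "data": {"targets": [{"claw": 1, "linear": [0.3, 0.1, -0.08], "rotation": [-0.002, 0, -0.001]}, {"claw": 1, "linear": [0.4, 0.05, -0.05], "rotation": [-0.002, 0, -0.001]}, {"claw": 1, "linear": [0.2, 0, 0], "rotation": [0, 0, 0]}, {"claw": 1, "linear": [0, 0, 0], "rotation": [0, 0, 0]}, {"claw": 1, "linear": [0, 0, 0], "rotation": [0, 0, 0]}]}}

```text
time: 14.33
position: [0.5155, -0.0669, 0.1743]
tool_rot: [0.023, 1.223, -0.037]
ft_force: [0.3, -0.4, -1.7]
grip_width: 0.25
```

```bash
python3 - <<'E'
from h import *
plan(tcp_for(.005,(.075,.002,0)),Q,2)
p,r,s=tool();print(s['joint_positions'].round(3),s['ft_force'].round(1))
tip=p+r.apply([.075,.002,0]);print('h',(tip-SPOT)@N, 'axis err deg',np.degrees(np.arccos(-r.apply([1,0,0])@N)))
x0,y0=240,155
im=get_image('side');cv2.imwrite('pics/s5.png',im)
f=cv2.resize(im[y0:y0+50,x0:x0+50],None,fx=11,fy=11,interpolation=cv2.INTER_CUBIC)
cv2.imwrite('pics/crop5.png',f)
for a in(tip,SPOT,p,tip+.06*N): print(((proj('side',a)[0]-[x0,y0]+.5)*11-.5).round(1))
E
```

```text
now [ 0.5155 -0.0669  0.1743] t 14.3333
[{"claw":0,"linear":[0.1, -0.01, 0.04],"rotation":[0.001, 0.0, 0.0]},
{"claw":0,"linear":[0.11, -0.01, 0.04],"rotation":[0.0, -0.001, 0.001]}]
end [ 0.5191 -0.0676  0.1701]
[-0.353 -0.216  0.395  2.14   0.109  0.855 -0.049] [ 0.3 -0.4 -1.7]
h 0.010151890468598629 axis err deg 0.09106098947484774
[253.7 362. ]
[270.8 377.5]
[179.3 203.9]
[190.1 233.9]
```

View pics/crop5.png

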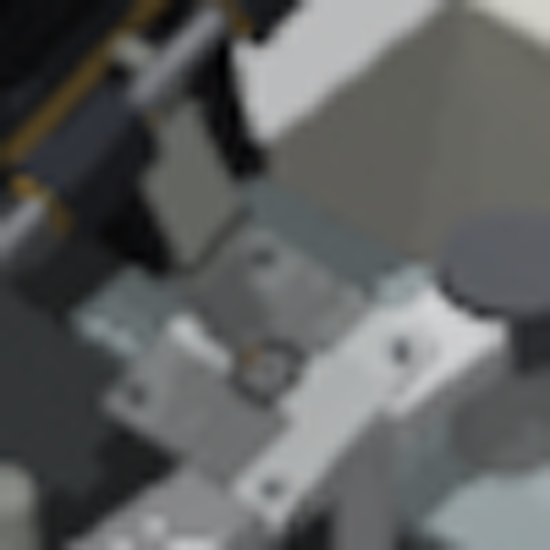

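The brass tip shows at crop (253,355) and the ring centre at (267,369). Their relative position matches the prediction to about 0.3 px. I'll take a force baseline, then advance.

```bash
cat >> h.py <<'E'
def force(n=14):
    F=[];P=[]
    for _ in range(n):
        get_image('side');s=get_state();F.append(s['ft_force']);P.append(s['position'])
    F=np.array(F);p,r,s=tool();p=np.mean(P,0);tip=p+r.apply([.075,.002,0])-SPOT
    print('F',F.mean(0).round(2),'along N %.2f +- %.2f'%((F@N).mean(),(F@N).std()/n**.5),'h %.4f'%(tip@N),'jaw %.4f y %.4f'%(tip@J,tip@Q.apply([0,1,0])),'t',s['time'],'ax',(r.inv()*Q).as_rotvec().round(4),'pstd',np.std(P,0).round(5),s['joint_positions'][1])
E
python3 -c "
from h import *
force()"
```

```text
F [-0.03  0.27 -1.22] along N -1.13 +- 0.12 h 0.0109 jaw -0.0014 y 0.0004 t 15.0833 ax [0.0019 0.0002 0.001 ] pstd [1.1e-04 3.0e-05 1.9e-04] -0.21675765018485918
```

Request:
{"op": "play_rows", "data": {"targets": [{"claw": 1, "linear": [0.1, 0, 0.05], "rotation": [0, 0, 0]}, {"claw": 1, "linear": [0.1, 0, 0.04], "rotation": [0, 0, 0]}, {"claw": 1, "linear": [0, 0, 0], "rotation": [0, 0, 0]}]}}

```text
time: 15.33
position: [0.5199, -0.0671, 0.1709]
tool_rot: [0.024, 1.221, -0.037]
ft_force: [0.8, -0.2, -1.6]
grip_width: 0.25
```

```bash
python3 -c "
from h import *
force()"
```

```text
F [-0.18 -0.08 -1.12] along N -0.99 +- 0.16 h 0.0059 jaw 0.0012 y 0.0005 t 16.0333 ax [0.0019 0.0013 0.0006] pstd [2.0e-05 2.0e-05 1.4e-04] -0.20327875962439335
```

Request:
{"op": "play_rows", "data": {"targets": [{"claw": 1, "linear": [0.08, 0, -0.05], "rotation": [0.001, 0.001, 0]}, {"claw": 1, "linear": [0.07, 0, 0], "rotation": [0, 0, 0]}, {"claw": 1, "linear": [0, 0, 0], "rotation": [0, 0, 0]}]}}

```text
time: 16.28
position: [0.52, -0.0671, 0.1672]
tool_rot: [0.026, 1.222, -0.038]
ft_force: [0.5, 1.1, -1.0]
grip_width: 0.25
```

```bash
python3 -c "
from h import *
force()"
```

```text
F [ 0.27  0.02 -1.12] along N -1.15 +- 0.11 h 0.0023 jaw 0.0001 y 0.0006 t 16.9833 ax [0.0001 0.0004 0.0005] pstd [7.0e-05 1.0e-05 1.3e-04] -0.19796425679588425
```

Still free. I'll advance another 3–4 mm and look.

Request:
{"op": "play_rows", "data": {"targets": [{"claw": 1, "linear": [0.08, -0.02, 0], "rotation": [0, 0, 0]}, {"claw": 1, "linear": [0.06, 0, 0], "rotation": [0, 0, 0]}, {"claw": 1, "linear": [0, 0, 0], "rotation": [0, 0, 0]}]}}

```text
time: 17.23
position: [0.5216, -0.0677, 0.1644]
tool_rot: [0.026, 1.22, -0.038]
ft_force: [-0.7, -0.1, -0.7]
grip_width: 0.246
```

```bash
python3 - <<'E'
from h import *
force()
x0,y0=240,160
im=get_image('side');f=cv2.resize(im[y0:y0+45,x0:x0+50],None,fx=12,fy=12,interpolation=cv2.INTER_CUBIC);cv2.imwrite('pics/crop6.png',f)
E
```

```text
F [-0.59 -0.14 -0.26] along N -0.04 +- 0.12 h -0.0011 jaw 0.0005 y 0.0000 t 17.9333 ax [0.0001 0.0012 0.0003] pstd [2.e-05 1.e-05 4.e-05] -0.19153392629871302
```

View pics/crop6.png

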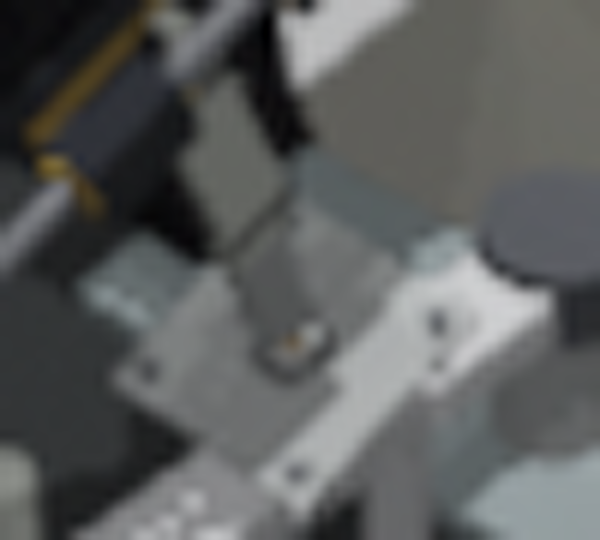

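Contact is made: the rise of 1.05 N means about 1.3 mm pressed. The brass pin at (290,343) is inside the ring, centred near (297,348). I'll press about 3.7 mm more.

Request:
{"op": "play_rows", "data": {"targets": [{"claw": 1, "linear": [0.08, 0, -0.01], "rotation": [0, 0.001, 0]}, {"claw": 1, "linear": [0.07, 0, -0.01], "rotation": [0, 0, 0]}, {"claw": 1, "linear": [0, 0, 0], "rotation": [0, 0, 0]}]}}

```text
time: 18.23
position: [0.523, -0.0677, 0.1612]
tool_rot: [0.026, 1.221, -0.037]
ft_force: [-1.8, -0.1, 0.8]
grip_width: 0.249
```

```bash
python3 - <<'E'
from h import *
force(20)
im=get_image('side');cv2.imwrite('pics/s7.png',im);x0,y0=240,160
f=cv2.resize(im[y0:y0+45,x0:x0+50],None,fx=12,fy=12,interpolation=cv2.INTER_CUBIC);cv2.imwrite('pics/crop7.png',f)
E
```

```text
F [-0.83 -0.01  0.64] along N 0.88 +- 0.14 h -0.0046 jaw 0.0007 y 0.0001 t 19.2333 ax [0.     0.0008 0.0001] pstd [2.e-05 2.e-05 4.e-05] -0.18440713152973703
```

```bash
python3 - <<'E'
from h import *
im=cv2.imread('pics/s7.png');a=cv2.imread('pics/crop7.png');b=cv2.resize(im[100:350,120:440],(560,438))
a=cv2.resize(a[100:420,150:390],(240,320));a=cv2.copyMakeBorder(a,0,118,0,0,cv2.BORDER_CONSTANT)
cv2.imwrite('pics/fin.png',np.hstack([a,b]))
E
```

```text
(no output)
```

View pics/fin.png

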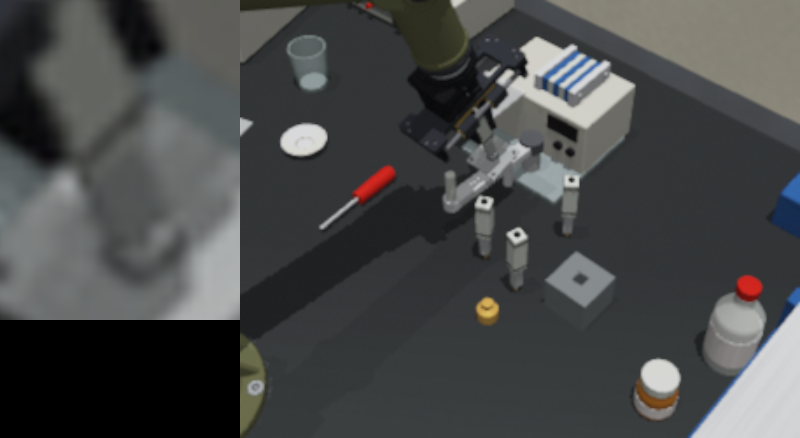

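The final picture shows the bracket out and the probe's end in the ring. The look-alikes and bystanders are standing as before and the block is empty. Handing in.

```bash
python3 -c "
from h import *
force(4);print(close_job())"
```

```text
F [-0.55 -0.28  1.  ] along N 1.13 +- 0.20 h -0.0046 jaw 0.0007 y 0.0001 t 19.4833 ax [0.     0.0009 0.0001] pstd [0.e+00 1.e-05 1.e-05] -0.1844310924192849
the job is handed in; nothing more can be done
None
```

I swung the bracket out to its end stop, drew the right-most probe from its block, and handed in with it still held square on the ringed mark at 19.5 s. No verdict came back.

- **Bracket:** The post stopped moving under a roughly 5 N push at the stop, and later pictures show the bracket swung out. I judged it seated from that stop and the pictures; the swing angle itself has no direct reading.
- **Pin pressure:** The force along the plate's normal rose about 2.0–2.2 N above its free level, which means roughly 4.6–5.4 mm of the 10 mm travel. The tip position worked out from the arm's pose is 4.6 mm past the estimated face. The force readings are noisy, by about ±0.15–0.2 N even when averaged.
- **Pin position and squareness:** The tip is about 0.7 mm from the ring's centre by calculation and about 1 mm by the side picture, inside the 4 mm margin. The tool is within 0.1° of the plate's estimated normal. I assumed the probe has not tilted in the grip. The top camera's view was blocked by the arm, so only the side camera checked this.
- **Other things on the bench:** The last side picture shows the look-alikes and the bystanders in view standing as before. The spare plate was almost out of that picture, so I did not check it; the arm stayed well above it.

No check failed. The two cameras disagreed by 1–3 mm on positions, so I corrected the spot using where the gripper actually closed on the post.

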